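# Set the length stop one hole longer

## Robot

A 6-joint arm with a two-finger parallel gripper is mounted at the origin on the work surface. World frame = base frame: x ahead of the robot, y to its left, z up, the work surface at z = 0. Lengths are in mm, angles in rad, forces in N, time in s.
With the tool pointing down it reaches from about 300 to 775 mm from the base axis. Payload 14.6 kg.
Tool frame: the origin (TCP) lies at the very end of the fingers, on their centre line; the grasp point (between the pads) lies 19 mm behind it; z points along the fingers, y is the direction in which the jaws open and shut (so a half turn about z gives the same grasp; the last joint's range is limited). The gripper opens to 94 mm and grips with 3 to 60 N. Pads are 16 mm wide; open, the fingers measure 119 mm over their backs; the gripper's body (75 mm by 177 mm) begins 78 mm behind the grasp point.
Start: joints at [-0.067, 0.3, 1.521, -0, 1.321, -0.067], TCP at [549.99, -0.002, 205.446] pointing down, gripper open.
Joint ranges: [-3.03, 3.03], [-0.79, 2.21], [0.23, 2.52], [-1.04, 4.18], [0, 3.07], [-2.55, 2.55]. Speed limits (rad/s): [2.22, 2.22, 2.57, 3.14, 3.14, 3.14].

## Interface

Orientations are given as [roll, pitch, yaw] about the fixed x, y, z axes, in that order (R = Rz(yaw) Ry(pitch) Rx(roll)).
In Python, from cell import manip gives the robot as it stands.
- The arm moves only by the shell command python3 -m pendant 'ROWS' [FORCE]. ROWS is JSON, a list of rows, each an object with "claw": the finger opening in m, from 0 to 0.094; "delta_pos": the shift along the tool's x, y, z in m, a list of three; "rotation": the turn, a rotation vector about the tool's x, y, z in rad, a list of three. A call has 1 to 10 rows; each row is the pose to reach, as a shift and turn from the pose measured when the call began, along the tool's axes at that moment; what a row does not reach only later rows make up. A row lasts 1/8 s, in which the tool goes at most 62.5 mm and 10.7 degrees, less where a joint would pass 70% of its speed; a pose out of reach is approached as far as the arm can. A call with a gripper value outside its range is refused whole. The fingers move at their own pace and stop on an object; FORCE is the grip in N (left out, the last holds). Time passes only in rows, so rows that repeat a pose let the fingers close. It gives the time, the measured TCP pose, the force and the opening at its end, in the units of the state.
- manip.read_state(): the state, without advancing time (a new reading comes with each control period).
- manip.camera(name): name is "scene" or "side" or "wrist"; returns the picture (420x560x3 uint8, red, green, blue); there is no depth.
- manip.camera_model(name): a dict with "fx", "fy", "cx", "cy" (pixels), "distortion" ([k1, k2, p1, p2, k3] as OpenCV has them; the pictures are not rectified), "cam_to_world" (4x4, takes a point from camera to world coordinates); the wrist camera has in their place "T_tool_cam" (4x4, takes a point from camera to tool coordinates, whose origin is the TCP and whose axes are the flange's). Camera axes: x right, y up, looking along -z (the intrinsics and any distortion apply to the point x, -y, -z); pixel columns grow to the right and rows downward; lengths in mm; the calibration is good to about 2 mm. A picture is of the moment at which its call begins: read the wrist's pose just before it. camera_model takes no time and is no camera call.
- manip.sign_off(): hands the job in, once; it reports no verdict.
The state is a dict: "clock": time; "joints": joint angles; "qd": joint speeds; "effort": joint torques, N m; "eef_pos": TCP position; "eef_rot": TCP orientation; "wrist_force": force on the tool from outside, world axes, zero at the start; "moment": the same for the moment, N m; "finger_gap": finger opening in mm.
Only numpy, scipy, OpenCV 4.12 (cv2) and the standard library are available. Lean on these libraries where they do the work, as an engineer would, in place of code of your own. Each camera call takes 0.05 s, during which the arm holds its last target.

## Task

The next boards are to be one hole longer: on the cross-cutting jig, first throw the lock lever with the black knob out of the red (locked) notch and fully over into the green (free) notch. Then pull the red plunger knob up, slide the section along the rail to the next hole, away from the saw guide, and let the pin go fully home there. Finish while still holding the red knob firmly with the pin home, so that it cannot lift while the next board is brought up to the stop, and leave the board and everything else on the bench where it lies.

Things in the scene. Friction and masses are not known exactly. Their poses are not given: they have to be found in the camera images.
- jig: cross-cutting jig fixed to the bench: brown plywood bed 685 x 210 x 15 mm, aluminium fence (top at 60 mm), wooden saw-guide posts at its -y end (top at 100 mm), 40 mm square steel rail with 13 mm holes in its top every 50 mm. Origin at bench height under the rail's centre line; its +y runs along the rail away from the saw guide, +x towards fence and board, z up. Only its place and yaw vary.
- section (a joint): position (m) along the jig's +y of the sliding section, a dark grey sleeve 200 x 52 mm (top at 76 mm) on the rail that carries the stop plate, lever and plunger: 0 where it starts, 0.050 in the next hole away from the saw guide. It drags about 2 N with lever free and pin up; with the lever in the red notch a brake grips the rail. Pin down: 1.5 mm of play either way.
- plunger (a joint): lift of the red lock plunger (m): 0 with the pin fully home in a hole, 0.016 pulled right up; the round-nosed pin (10 mm across) clears the rail above 0.010. A return spring drives it down with 6 N (home) to 11 N (right up); between holes the pin rides on the rail at 0.010 and drops into a hole when it comes over it.
- plunger_knob (a point): centre (half-way up) of the red plunger knob: 28 mm across, 28 mm tall, a 32 mm rim on its top 5 mm; 110 mm above the bench with the pin home. It moves straight up and down and carries the section along when pushed sideways. Below it a steel collar 26 mm across, top at 90 mm.
- rail_next_hole (a point): mouth of the next hole in the top of the rail, on the rail's centre line 70 mm above the bench; the plunger knob must come straight above this point.
- lever (a joint): lock lever angle (rad), growing clockwise seen from above: 0 in the red (locked) notch, pointing to the jig's +x; 1.2 in the green (free) notch, pointing nearly along the rail to the saw guide; it stops 0.01 beyond each. A spring ball clicks into each notch: about 3 N at the knob pushes it out; between the notches it stays where it is left, and it snaps in over the last 0.1.
- lever_knob (a point): centre of the lever's black upright knob (half-way up): 22 mm across, 42 mm tall, 117 mm above the bench, 90 mm from the pivot; the 12 mm thick lever arm runs below it, its top 98 mm above the bench. It swings level round the pivot.
- lever_pivot (a point): point on the lever's upright pivot axis at the height of the lever knob's centre; it rides on the section, 140 mm from the plunger towards the saw guide.
- board: pine board 440 x 70 x 20 mm lying on the bed along the fence, between the fence and the saw guide's outer block, its end 4 mm short of the stop plate; origin under its centre; a bystander, to be left alone
- offcut: pine offcut 70 x 55 x 20 mm on the bed beyond the stop; origin under its centre; bystander
- pencil: flat red carpenter's pencil 190 x 14 x 8 mm lying on the bench; origin under its centre; bystander
- try_square: try square lying flat, stock 110 x 24 x 16 mm, blade 150 mm; origin under the middle of the stock; bystander
- hammer: hammer 260 mm long lying on the bench; origin under its middle; bystander
- glue: white glue bottle standing, 60 mm across, 160 mm tall; origin under its centre; bystander
- tape_measure: yellow tape measure 70 x 65 x 36 mm; origin under its centre; bystander

How it is judged:
By the outcome, as a careful person would: the job done as asked, in the order asked, and still so for the second after the job is handed in, while the arm keeps its last pose, push and grip.
It also fails if it takes over 45 s, if anything falls off the work surface, if the arm or the gripper's body presses on something with over 40 N, if the wrist force passes 120 N, or if a joint passes its speed limit or range.

## Working session

There is one attempt and no reset: what is moved stays moved. The work goes in short steps, Python scripts to look and compute and a shell command to move; the robot and the scene stay as the last step left them, time stands still between calls to the robot, and variables do not carry over. Pictures are saved under pics/ and viewed, and the job is handed in when it is done.

```bash
mkdir -p pics; ls; python3 - <<'E'
from cell import manip
import cv2
s=manip.read_state();print(s)
for n in("scene","side","wrist"):
    im=manip.camera(n);cv2.imwrite(f"pics/{n}0.png",im[:,:,::-1]);print(n,manip.camera_model(n))
E
```

```text
pics
{'clock': 0.0, 'joints': array([-6.66266894e-02,  3.00496197e-01,  1.52157942e+00, -1.05771799e-05,
        1.32069162e+00, -6.65888618e-02]), 'qd': array([ 1.82758824e-04, -2.49700660e-05, -6.31125388e-04, -1.07991317e-03,
       -1.17297717e-03,  5.41943835e-04]), 'effort': array([-1.53750298e-03, -5.31805658e+01, -3.52735734e+01,  7.07558286e-02,
        2.43994006e-02, -4.79655944e-05]), 'eef_pos': array([ 5.49739195e+02, -2.98993873e-03,  2.04873264e+02]), 'eef_rot': array([-3.14041999e+00, -6.79341989e-05,  1.57076108e+00]), 'wrist_force': array([-0.43779814, -0.61993446, -0.14275785]), 'moment': array([ 0.06350049,  0.0032327 , -0.0453616 ]), 'finger_gap': 93.73195872674212}
scene {'fx': 465.67584443266963, 'fy': 465.67584443266963, 'cx': 270.19302700896105, 'cy': 211.14450144410506, 'distortion': array([0.03051098, 0.        , 0.        , 0.        , 0.        ]), 'cam_to_world': array([[-8.66249194e-01, -3.63815933e-01,  3.42418311e-01,
         9.10256988e+02],
       [ 4.99571613e-01, -6.39482640e-01,  5.84371592e-01,
         6.97217192e+02],
       [ 6.36686931e-03,
[... 555 characters left out ...]
 7.71269414e-01,  6.36184306e-01,
         9.66247736e+02],
       [ 0.00000000e+00,  0.00000000e+00,  0.00000000e+00,
         1.00000000e+00]])}
wrist {'fx': 302.68701680421725, 'fy': 302.68701680421725, 'cx': 273.1161262088651, 'cy': 204.40441527414725, 'distortion': array([-0.00030128,  0.        ,  0.        ,  0.        ,  0.        ]), 'T_tool_cam': array([[-1.59075041e-03,  9.72249357e-01,  2.33941570e-01,
         6.68720440e+01],
       [ 9.99997989e-01,  1.83240538e-03, -8.15621347e-04,
         3.31563078e-01],
       [-1.22166312e-03,  2.33939802e-01, -9.72250316e-01,
        -1.79406454e+02],
       [ 0.00000000e+00,  0.00000000e+00,  0.00000000e+00,
         1.00000000e+00]])}
```

View pics/scene0.png

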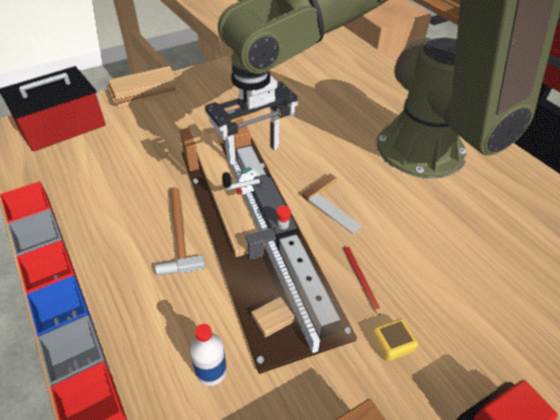

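View pics/side0.png

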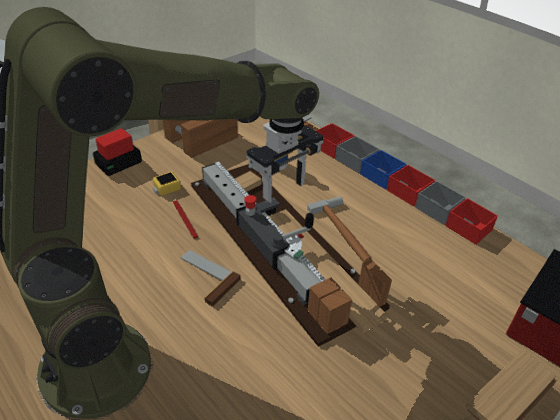

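View pics/wrist0.png

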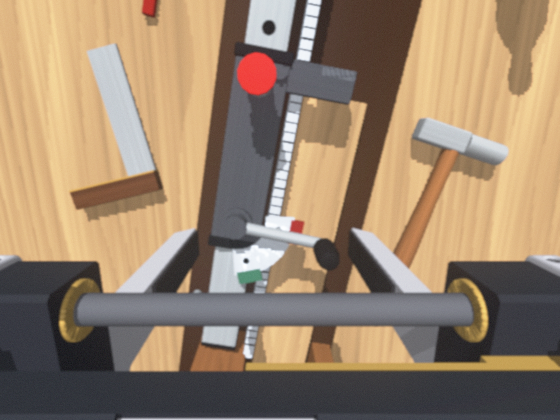

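The wrist view shows the red knob at about (257,73), the black lever knob at (327,254), the lever pivot near (240,225) and the next hole near (268,28). Next I'll measure these points.

```bash
cat > h.py <<'E'
import numpy as np,cv2
from scipy.spatial.transform import Rotation as Ro
from cell import manip
def toolT(s):
    T=np.eye(4);T[:3,:3]=Ro.from_euler('xyz',s['eef_rot']).as_matrix();T[:3,3]=s['eef_pos'];return T
def cam(n,s):
    m=manip.camera_model(n);C=m['cam_to_world'] if n!='wrist' else toolT(s)@m['T_tool_cam']
    K=np.array([[m['fx'],0,m['cx']],[0,m['fy'],m['cy']],[0,0,1]]);return K,m['distortion'],C
def onz(n,s,uv,z):
    K,d,C=cam(n,s);p=cv2.undistortPoints(np.array([[uv]],float),K,d)[0,0]
    r=C[:3,:3]@np.array([p[0],-p[1],-1]);return C[:3,3]+r*(z-C[2,3])/r[2]
def proj(n,s,P):
    K,d,C=cam(n,s);q=np.linalg.inv(C)@np.r_[P,1];q=q[:3]*[1,-1,-1]
    return cv2.projectPoints(q[None],np.zeros(3),np.zeros(3),K,d)[0][0,0]
def shot(n,f):
    s=manip.read_state();im=manip.camera(n);cv2.imwrite(f'pics/{f}.png',im[:,:,::-1]);return s,im
def blobs(im,kind):
    hsv=cv2.cvtColor(im,cv2.COLOR_RGB2HSV);h,S,V=[hsv[...,i].astype(int) for i in range(3)]
    m=((h<8)|(h>172))&(S>170)&(V>100) if kind=='red' else (V<45)
    n,l,st,c=cv2.connectedComponentsWithStats(m.astype(np.uint8))
    return [(st[i],c[i].round(1)) for i in range(1,n) if st[i][4]>25]
E
python3 - <<'E'
from h import *
s=manip.read_state();s['eef_pos']=np.array([549.74,0,204.87])
for n in('wrist','scene','side'):
    im=cv2.imread(f'pics/{n}0.png')[:,:,::-1].copy()
    for k in('red','black'):
        print(n,k,[(b[0].tolist(),b[1].tolist()) for b in blobs(im,k) if b[0][4]<2500])
im=cv2.imread('pics/wrist0.png');cv2.imwrite('pics/w0z.png',cv2.resize(im[0:300,190:390],None,fx=2,fy=2,interpolation=cv2.INTER_CUBIC))
for uv,z in(((257,73),124),((327,254),138),((268,28),75-5)):print(uv,onz('wrist',s,uv,z))
E
```

```text
wrist red [([143, 0, 13, 16, 174], [149.0, 6.8]), ([238, 52, 38, 43, 1254], [256.5, 73.1]), ([292, 222, 10, 10, 57], [296.7, 226.2])]
wrist black [([48, 280, 65, 91, 2323], [79.5, 343.1]), ([436, 291, 63, 70, 1348], [467.3, 340.0]), ([0, 352, 16, 18, 140], [5.9, 361.3])]
scene red [([0, 182, 51, 40, 1272], [24.4, 201.1]), ([277, 206, 14, 15, 164], [283.4, 212.9]), ([17, 241, 58, 52, 1821], [44.5, 265.8]), ([344, 248, 27, 46, 213], [356.7, 268.9]), ([195, 324, 16, 17, 215], [202.8, 332.1]), ([475, 381, 83, 39, 1917], [517.8, 405.5])]
scene black [([424, 46, 31, 18, 272], [440.1, 54.6]), ([232, 66, 37, 38, 345], [246.4, 80.9]), ([0, 68, 95, 50, 2047], [46.0, 93.6]), ([515, 84, 45, 89, 2016], [543.7, 132.1]), ([405, 107, 43, 20, 149], [423.3, 120.2]), ([223, 173, 7, 14, 74], [226.1, 179.8]), ([276, 229, 23, 19, 97], [285.5, 235.1]), ([457, 392, 41, 28, 276], [475.5, 408.4])]
side red [([321, 125, 33, 33, 324], [334.1, 141.9]), ([96, 129, 35, 30, 413], [110.6, 139.6]), ([387, 165, 47, 41, 675], [408.3, 186.1]), ([245, 195, 11, 8, 72], [250.1, 198.8]), ([446, 199, 51, 45, 874], [470.2, 22
[... 833 characters left out ...]
1, 256.7]), ([19, 246, 11, 21, 49], [24.0, 254.9]), ([520, 250, 40, 75, 1664], [546.0, 289.8]), ([339, 262, 19, 21, 72], [348.8, 271.8]), ([35, 269, 15, 11, 44], [41.8, 273.8]), ([213, 281, 24, 24, 55], [223.4, 292.7]), ([303, 290, 6, 18, 56], [306.3, 299.2]), ([380, 303, 9, 8, 41], [384.8, 306.7]), ([50, 307, 20, 19, 49], [58.2, 316.2]), ([39, 332, 18, 28, 102], [48.0, 348.5]), ([41, 355, 40, 58, 493], [57.2, 383.9]), ([128, 360, 23, 42, 93], [141.1, 382.8]), ([91, 382, 31, 30, 173], [105.5, 399.7]), ([80, 402, 18, 13, 91], [88.4, 409.0])]
(257, 73) [537.49153731 112.50282783 124.        ]
(327, 254) [597.09965839 -36.90891957 138.        ]
(268, 28) [545.70535898 161.2128628   70.        ]
```

View pics/w0z.png

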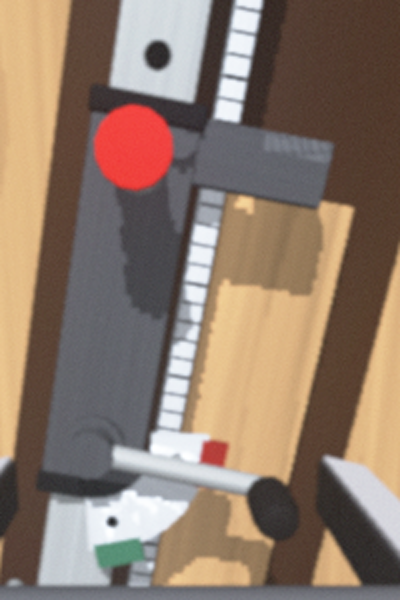

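```bash
python3 - <<'E'
from h import *
s=manip.read_state()
im=cv2.imread('pics/scene0.png');cv2.imwrite('pics/s0z.png',cv2.resize(im[130:360,180:380],None,fx=3,fy=2.6,interpolation=cv2.INTER_CUBIC))
im=cv2.imread('pics/side0.png');cv2.imwrite('pics/d0z.png',cv2.resize(im[140:340,180:380],None,fx=3,fy=3,interpolation=cv2.INTER_CUBIC))
for z in(70,):
  for uv in((291,243),(299.5,261),(308.5,279),(319,299)):print(onz('scene',s,uv,z))
print('red scene',onz('scene',s,(283.4,212.9),117),'side',onz('side',s,(250.1,198.8),120))
print('blk scene',onz('scene',s,(226.1,179.8),119),'side',onz('side',s,(309.2,221.6),117))
th=np.radians(9.6);k=np.array([537.5,112.5])
for t in np.radians([8,9.6,11]):
  u=np.array([np.sin(t),np.cos(t)]);v=np.array([np.cos(t),-np.sin(t)]);P=k-140*u
  print(P,P+90*v,[proj('wrist',s,np.r_[q,z]).round(1) for q,z in((P,98),(P+90*v,138),(P+90*v,98),(k+50*u,70))])
E
```

```text
[543.37439882 163.403626    70.        ]
[553.46199559 214.30259764  70.        ]
[562.0116873  262.49102872  70.        ]
[570.02611517 313.05379926  70.        ]
red scene [534.71914274 114.01229435 117.        ] side [538.23142101 115.81711154 120.        ]
blk scene [598.38433023 -41.31568698 119.        ] side [595.62475549 -47.46793082 117.        ]
[518.01576587 -26.13752962] [607.13989205 -38.66310871] [array([240.6, 228.1]), array([338.3, 255.8]), array([329.9, 239.8]), array([266.6,  27.1])]
[514.15237546 -25.53944519] [602.8920188  -40.54863239] [array([236.7, 227.5]), array([333.3, 257.8]), array([325.6, 241.6]), array([268.1,  27.4])]
[510.78674065 -24.92780568] [599.13318716 -42.10061527] [array([233.3, 226.9]), array([329. , 259.4]), array([321.8, 243.1]), array([269.3,  27.6])]
```

View pics/s0z.png

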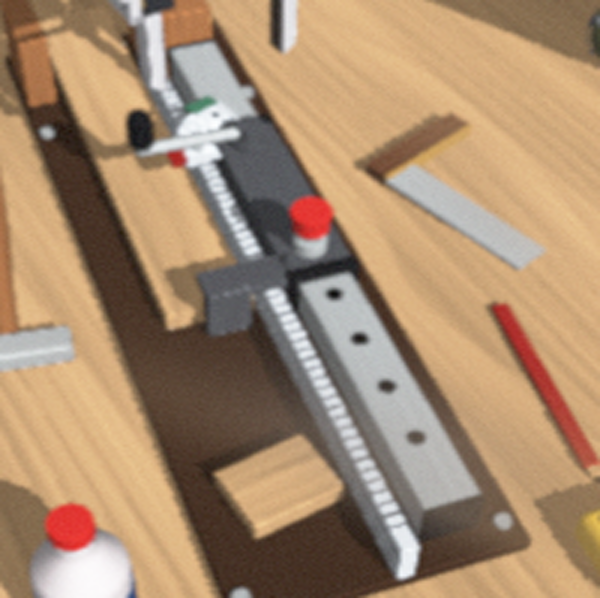

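View pics/d0z.png

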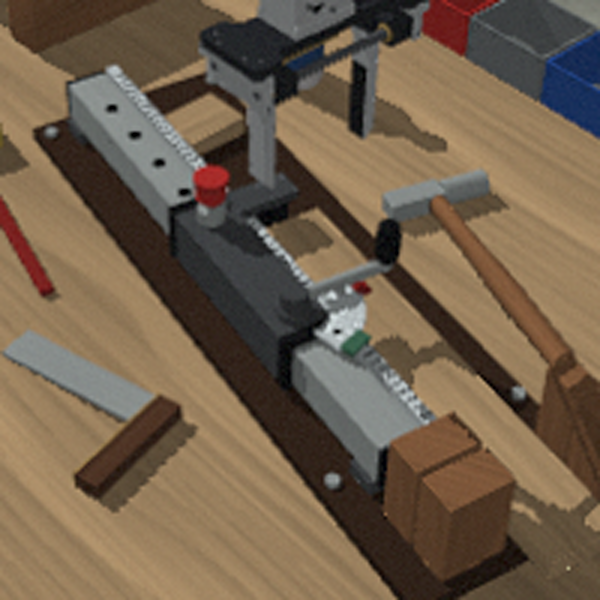

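The measurements agree:

| Quantity | Value |
|---|---|
| Jig yaw | about -10° |
| Plunger | about (537,113) |
| Distance from plunger to hole | 49.4 mm |
| Lever knob | about (600,-40) |
| Pivot | about (513,-25) |

Next I'll move above the lever knob, with the jaws turned along the middle of its swing.

```bash
python3 -m pendant '[{"claw":0.094,"delta_pos":[-0.0405,0.0508,0.03],"rotation":[0,0,-0.18]},{"claw":0.094,"delta_pos":[-0.0405,0.0508,0.03],"rotation":[0,0,-0.36]},{"claw":0.094,"delta_pos":[-0.0405,0.0508,0.03],"rotation":[0,0,-0.54]},{"claw":0.094,"delta_pos":[-0.0405,0.0508,0.03],"rotation":[0,0,-0.72]},{"claw":0.06,"delta_pos":[-0.0405,0.0508,0.03],"rotation":[0,0,-0.80]},{"claw":0.06,"delta_pos":[-0.0405,0.0508,0.03],"rotation":[0,0,-0.80]},{"claw":0.06,"delta_pos":[-0.0405,0.0508,0.03],"rotation":[0,0,-0.80]}]' 20
python3 - <<'E'
from h import *
s,im=shot('wrist','w1');print(s['clock'],s['eef_pos'],s['eef_rot'],s['finger_gap'],s['joints'])
print([proj('wrist',s,p).round(1).tolist() for p in ([600.5,-40.5,138],[600.5,-40.5,98],[512.5,-24.5,98],[537,113,124])])
E
```

```text
clock: 1.02
eef_pos: [600.5, -40.5, 174.8]
eef_rot: [-3.141, -0.001, 2.369]
wrist_force: [0.1, 0.5, -0.4]
finger_gap: 67.4
1.025 [600.50092855 -40.45910975 174.82942326] [-3.14085037e+00 -9.28955717e-04  2.36891799e+00] 67.44421744226125 [-1.28106863e-01  4.40648659e-01  1.40165530e+00 -3.65111724e-05
  1.30047727e+00 -9.26219097e-01]
[[273.3, 223.5], [273.3, 210.0], [212.0, 122.3], [370.4, 0.2]]
```

View pics/w1.png

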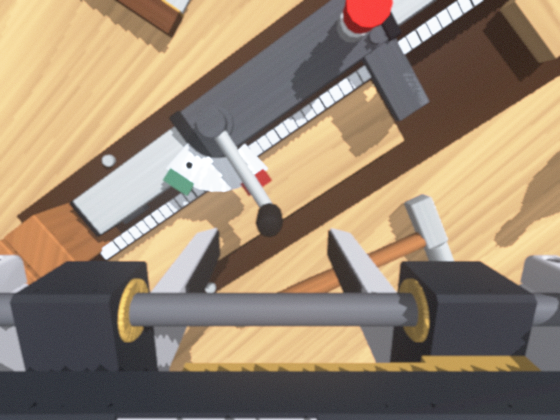

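The black knob's top is at (269.5,222), which is 3-4 px left of where I predicted. That is a correction of about -2.5 mm along tool y. The jaws straddle the knob, so I'll go down and close in loosely.

```bash
python3 -m pendant '[{"claw":0.06,"delta_pos":[0.0005,-0.0025,0.025],"rotation":[0,0,0]},{"claw":0.06,"delta_pos":[0.0005,-0.0025,0.05],"rotation":[0,0,0]},{"claw":0.06,"delta_pos":[0.0005,-0.0025,0.068],"rotation":[0,0,0]},{"claw":0.026,"delta_pos":[0.0005,-0.0025,0.068],"rotation":[0,0,0]},{"claw":0.026,"delta_pos":[0.0005,-0.0025,0.068],"rotation":[0,0,0]},{"claw":0.026,"delta_pos":[0.0005,-0.0025,0.068],"rotation":[0,0,0]},{"claw":0.026,"delta_pos":[0.0005,-0.0025,0.068],"rotation":[0,0,0]},{"claw":0.026,"delta_pos":[0.0005,-0.0025,0.068],"rotation":[0,0,0]}]' 20
python3 - <<'E'
from h import *
s,im=shot('wrist','w2');s,i2=shot('scene','s2')
cv2.imwrite('pics/c2.png',np.hstack([im[100:400,150:420],cv2.resize(i2[80:280,150:350],(300,300))])[:,:,::-1])
print(s['eef_pos'],s['wrist_force'],s['finger_gap'])
p=np.array([511,-24.7]);t=np.radians(10.1);u=np.array([np.sin(t),np.cos(t)]);v=np.array([np.cos(t),-np.sin(t)])
R=toolT(s)[:3,:3];c=s['eef_pos'][:2]
d=c-p;print('r',np.hypot(*d),'phi',np.arctan2(-d@u,d@v))
for f in(0,.15,.3,.45,.6,.75,.9,1.05,1.15,1.2,1.22):
    q=p+90*(np.cos(f)*v-np.sin(f)*u);print(f,(R.T@np.r_[q-c,0]).round(1))
E
```

```text
clock: 2.08
eef_pos: [598.5, -41.9, 107.2]
eef_rot: [-3.141, -0.0, 2.369]
wrist_force: [-0.4, 0.8, 0.1]
finger_gap: 25.9
[598.412428   -41.92650329 107.05600511] [ 1.01953251 -0.49034721 -0.72541153] 26.06433544381098
r 89.09368655396797 phi 0.018299915676219837
0 [ 0.2  1.9 -0. ]
0.15 [-6.6 -9.8  0. ]
0.3 [-11.5 -22.4   0. ]
0.45 [-14.4 -35.6   0. ]
0.6 [-15.4 -49.    0. ]
0.75 [-14.3 -62.5   0. ]
0.9 [-11.2 -75.6   0. ]
1.05 [ -6.3 -88.1   0. ]
1.15 [ -1.9 -96.    0.1]
1.2 [  0.5 -99.8   0.1]
1.22 [ 1.600e+00 -1.012e+02  1.000e-01]
```

View pics/c2.png

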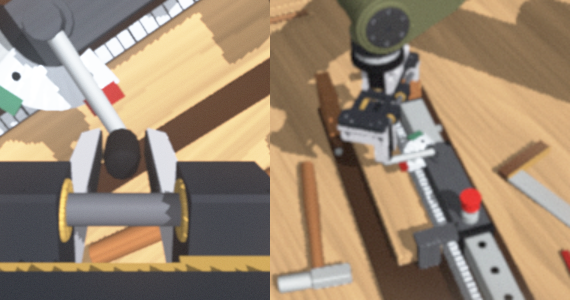

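The knob sits between the fingers. Now I'll swing the lever.

```bash
python3 -m pendant '[{"claw":0.026,"delta_pos":[-0.0065,-0.010,0],"rotation":[0,0,0]},{"claw":0.026,"delta_pos":[-0.0115,-0.0225,0],"rotation":[0,0,0]},{"claw":0.026,"delta_pos":[-0.0145,-0.0355,0],"rotation":[0,0,0]},{"claw":0.026,"delta_pos":[-0.0155,-0.049,0],"rotation":[0,0,0]},{"claw":0.026,"delta_pos":[-0.0145,-0.0625,0],"rotation":[0,0,0]},{"claw":0.026,"delta_pos":[-0.011,-0.0755,0],"rotation":[0,0,0]},{"claw":0.026,"delta_pos":[-0.0065,-0.088,0],"rotation":[0,0,0]},{"claw":0.026,"delta_pos":[-0.002,-0.096,0],"rotation":[0,0,0]},{"claw":0.026,"delta_pos":[0.0005,-0.100,0],"rotation":[0,0,0]},{"claw":0.026,"delta_pos":[0.0005,-0.101,0],"rotation":[0,0,0]}]'
python3 - <<'E'
from h import *
s,im=shot('wrist','w3')
print(s['eef_pos'],s['wrist_force'],s['finger_gap'])
E
```

```text
clock: 3.42
eef_pos: [527.3, -113.9, 107.1]
eef_rot: [-3.141, -0.001, 2.369]
wrist_force: [0.1, 0.0, -0.9]
finger_gap: 26.2
[ 527.26533959 -113.88627954  107.07161812] [ 0.09497875  0.01061298 -0.94005229] 26.171390328483
```

View pics/w3.png

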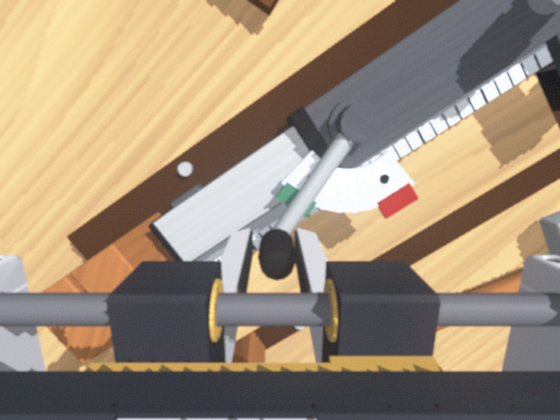

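No force, and the knob is centred between the fingers, so it looks snapped in. I'll push a little further to feel for the end stop.

```bash
python3 -m pendant '[{"claw":0.026,"delta_pos":[0.001,-0.002,0],"rotation":[0,0,0]},{"claw":0.026,"delta_pos":[0.002,-0.004,0],"rotation":[0,0,0]},{"claw":0.026,"delta_pos":[0.002,-0.004,0],"rotation":[0,0,0]}]'
python3 - <<'E'
from h import *
s,im=shot('wrist','w4')
print(s['eef_pos'],s['wrist_force'],s['finger_gap'])
cv2.imwrite('pics/c4.png',cv2.resize(im[80:300,180:460],None,fx=2.5,fy=2.5)[:,:,::-1])
E
```

```text
clock: 3.85
eef_pos: [524.1, -115.0, 107.1]
eef_rot: [3.14, 0.001, 2.369]
wrist_force: [9.4, 2.9, -5.3]
finger_gap: 26.0
[ 524.12877568 -115.00333381  107.08811228] [ 9.35495395  2.87709088 -5.33434092] 26.015439841196805
```

View pics/c4.png

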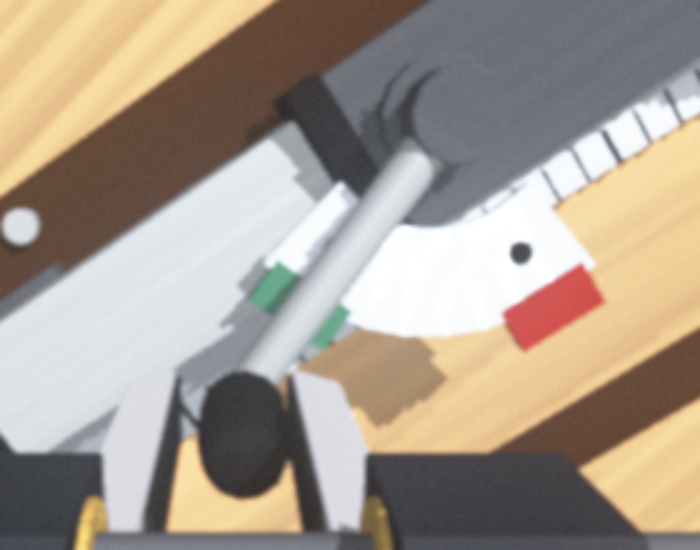

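The stop resists with about 10 N and the arm lies over the green mark. I'll back off, open and rise.

```bash
python3 -m pendant '[{"claw":0.05,"delta_pos":[-0.001,0.003,0],"rotation":[0,0,0]},{"claw":0.05,"delta_pos":[-0.001,0.003,0],"rotation":[0,0,0]},{"claw":0.06,"delta_pos":[-0.001,0.003,0],"rotation":[0,0,0]},{"claw":0.06,"delta_pos":[-0.001,0.003,-0.025],"rotation":[0,0,0]},{"claw":0.06,"delta_pos":[-0.001,0.003,-0.05],"rotation":[0,0,0]},{"claw":0.06,"delta_pos":[-0.001,0.003,-0.07],"rotation":[0,0,0]},{"claw":0.06,"delta_pos":[-0.001,0.003,-0.07],"rotation":[0,0,0]}]'
python3 - <<'E'
from h import *
s,im=shot('wrist','w5');print(s['eef_pos'],s['eef_rot'],s['wrist_force'])
cv2.imwrite('pics/c5.png',cv2.resize(im[0:300,150:500],None,fx=2,fy=2)[:,:,::-1])
R=toolT(s)[:3,:3];print(R.T@(np.array([537,113,170])-s['eef_pos']))
E
```

```text
clock: 4.78
eef_pos: [527.3, -113.8, 178.2]
eef_rot: [3.139, 0.003, 2.369]
wrist_force: [0.5, -0.4, 0.1]
finger_gap: 60.3
[ 527.3034011  -113.76605034  178.2015988 ] [3.13927991e+00 2.75185830e-03 2.36940788e+00] [ 0.45539487 -0.40882253  0.05246274]
[151.29060768 169.19936913   8.17663458]
```

View pics/c5.png

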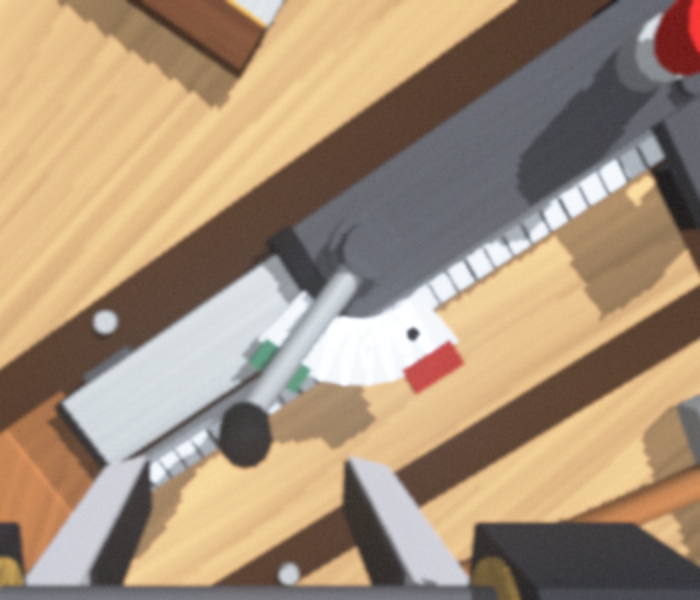

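The lever rests on the green mark. Now I'll go above the red knob, turning the jaws along the rail.

```bash
python3 -m pendant '[{"claw":0.06,"delta_pos":[0.038,0.042,0],"rotation":[0,0,-0.15]},{"claw":0.06,"delta_pos":[0.076,0.085,0],"rotation":[0,0,-0.30]},{"claw":0.06,"delta_pos":[0.113,0.127,0],"rotation":[0,0,-0.45]},{"claw":0.06,"delta_pos":[0.1513,0.1692,0],"rotation":[0,0,-0.59]},{"claw":0.06,"delta_pos":[0.1513,0.1692,0],"rotation":[0,0,-0.59]},{"claw":0.06,"delta_pos":[0.1513,0.1692,0],"rotation":[0,0,-0.59]},{"claw":0.06,"delta_pos":[0.1513,0.1692,0],"rotation":[0,0,-0.59]}]'
python3 - <<'E'
from h import *
s,im=shot('wrist','w6');print(s['eef_pos'],s['eef_rot'],s['joints'])
print(blobs(im,'red'),[proj('wrist',s,p).round(1).tolist() for p in ([537,113,124],[537,113,96],[545.7,162.2,70])])
E
```

```text
clock: 5.7
eef_pos: [536.5, 112.0, 176.6]
eef_rot: [3.141, 0.001, 2.957]
wrist_force: [-0.1, -0.9, -1.1]
finger_gap: 59.8
[536.4667766  111.97591055 176.62811373] [3.14132953e+00 1.07446638e-03 2.95722163e+00] [ 1.38984999e-01  3.19698726e-01  1.56394859e+00 -9.66522541e-05
  1.25684295e+00 -1.24741065e+00]
[(array([ 328,   56,  162,   22, 2017], dtype=int32), array([408.1,  66.5])), (array([ 254,  198,   38,   38, 1121], dtype=int32), array([272.4, 216.7]))] [[275.3, 218.1], [275.0, 209.2], [326.3, 201.9]]
```

View pics/w6.png

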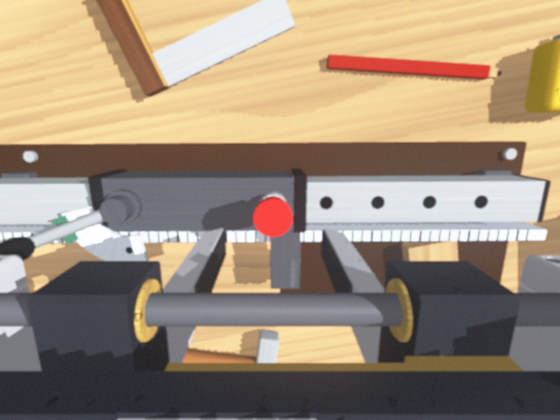

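The red knob is at (272.4,216.7), and the next hole at (326,202) is exactly where I predicted. The knob is about 1.5-2 mm towards the saw guide, so the lever push took up the pin play. Next I'll descend and grip.

```bash
python3 -m pendant '[{"claw":0.06,"delta_pos":[0.0007,-0.0011,0.03],"rotation":[0,0,0]},{"claw":0.06,"delta_pos":[0.0007,-0.0011,0.06],"rotation":[0,0,0]},{"claw":0.06,"delta_pos":[0.0007,-0.0011,0.0825],"rotation":[0,0,0]},{"claw":0.06,"delta_pos":[0.0007,-0.0011,0.0825],"rotation":[0,0,0]},{"claw":0.025,"delta_pos":[0.0007,-0.0011,0.0825],"rotation":[0,0,0]},{"claw":0.02,"delta_pos":[0.0007,-0.0011,0.0825],"rotation":[0,0,0]},{"claw":0.02,"delta_pos":[0.0007,-0.0011,0.0825],"rotation":[0,0,0]},{"claw":0.02,"delta_pos":[0.0007,-0.0011,0.0825],"rotation":[0,0,0]},{"claw":0.02,"delta_pos":[0.0007,-0.0011,0.0825],"rotation":[0,0,0]},{"claw":0.02,"delta_pos":[0.0007,-0.0011,0.0825],"rotation":[0,0,0]}]' 50
python3 - <<'E'
from h import *
s,im=shot('wrist','w7');s,i2=shot('side','d7');print(s['eef_pos'],s['wrist_force'],s['finger_gap'])
cv2.imwrite('pics/c7.png',np.hstack([im[100:400,100:480],cv2.resize(i2[130:250,190:310],(300,300))])[:,:,::-1])
E
```

```text
clock: 7.0
eef_pos: [536.0, 111.4, 94.7]
eef_rot: [3.14, 0.002, 2.957]
wrist_force: [0.3, 5.7, 5.4]
finger_gap: 27.6
[536.04594016 111.41394683  94.76517131] [-0.58553911  5.35344638  4.45010298] 27.049922319784837
```

View pics/c7.png

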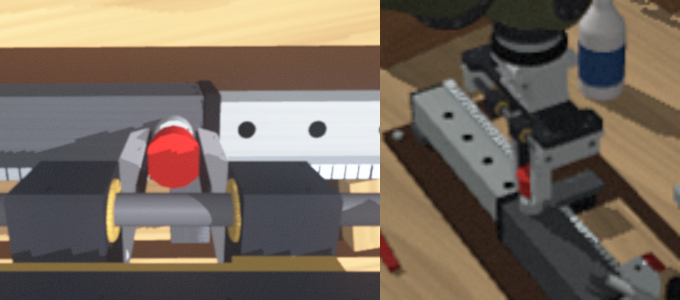

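The grip is on the 28 mm body under the rim (gap about 27 mm). Now I'll lift.

```bash
python3 -m pendant '[{"claw":0.02,"delta_pos":[0,0,-0.005],"rotation":[0,0,0]},{"claw":0.02,"delta_pos":[0,0,-0.010],"rotation":[0,0,0]},{"claw":0.02,"delta_pos":[0,0,-0.014],"rotation":[0,0,0]},{"claw":0.02,"delta_pos":[0,0,-0.014],"rotation":[0,0,0]},{"claw":0.02,"delta_pos":[0,0,-0.014],"rotation":[0,0,0]}]' 50
```

```text
clock: 7.72
eef_pos: [535.8, 111.0, 108.0]
eef_rot: [3.141, 0.001, 2.957]
wrist_force: [4.7, -0.8, -11.9]
finger_gap: 27.0
```

The tool rose 13.3 mm against about -12 N of spring force, so the pin is clear of the rail. Now I'll slide it.

```bash
python3 -m pendant '[{"claw":0.02,"delta_pos":[0,0.008,0],"rotation":[0,0,0]},{"claw":0.02,"delta_pos":[0,0.018,0],"rotation":[0,0,0]},{"claw":0.02,"delta_pos":[0,0.028,0],"rotation":[0,0,0]},{"claw":0.02,"delta_pos":[0,0.038,0],"rotation":[0,0,0]},{"claw":0.02,"delta_pos":[0,0.046,0],"rotation":[0,0,0]},{"claw":0.02,"delta_pos":[0,0.051,0],"rotation":[0,0,0]},{"claw":0.02,"delta_pos":[0,0.051,0],"rotation":[0,0,0]},{"claw":0.02,"delta_pos":[0,0.051,0],"rotation":[0,0,0]}]' 50
python3 - <<'E'
from h import *
s,im=shot('wrist','w8');s,i2=shot('side','d8');print(s['eef_pos'],s['wrist_force'],s['finger_gap'])
cv2.imwrite('pics/c8.png',np.hstack([im[100:400,100:480],cv2.resize(i2[130:250,190:310],(300,300))])[:,:,::-1])
E
```

```text
clock: 8.72
eef_pos: [545.0, 161.3, 108.0]
eef_rot: [3.141, 0.001, 2.957]
wrist_force: [1.4, 1.6, -11.9]
finger_gap: 26.8
[544.9545303  161.23177712 107.97550633] [  1.31948217  -0.07902278 -11.47625865] 27.294726491317167
```

View pics/c8.png

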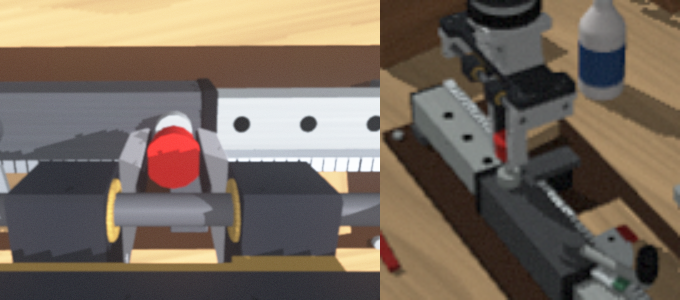

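The section moved 51 mm along the rail. Now I'll lower it and let the pin find the hole.

```bash
python3 -m pendant '[{"claw":0.02,"delta_pos":[0,0,0.004],"rotation":[0,0,0]},{"claw":0.02,"delta_pos":[0,0,0.008],"rotation":[0,0,0]},{"claw":0.02,"delta_pos":[0,0,0.011],"rotation":[0,0,0]},{"claw":0.02,"delta_pos":[0,0,0.0135],"rotation":[0,0,0]},{"claw":0.02,"delta_pos":[0,0,0.0135],"rotation":[0,0,0]}]' 50
```

```text
clock: 9.45
eef_pos: [545.1, 161.2, 94.8]
eef_rot: [3.141, 0.001, 2.957]
wrist_force: [-1.8, 0.0, -2.5]
finger_gap: 27.5
```

Height is back at 94.8, the same as home, with no upward push from the rail. I'll press down slightly to confirm it is seated and tighten the grip to 60 N.

```bash
python3 -m pendant '[{"claw":0.02,"delta_pos":[0,0,0.001],"rotation":[0,0,0]},{"claw":0.02,"delta_pos":[0,0,0.002],"rotation":[0,0,0]},{"claw":0.02,"delta_pos":[0,0,0.002],"rotation":[0,0,0]},{"claw":0.02,"delta_pos":[0,0,0.002],"rotation":[0,0,0]},{"claw":0.02,"delta_pos":[0,0,0.002],"rotation":[0,0,0]}]' 60
python3 - <<'E'
from h import *
s,im=shot('wrist','w9');s,i2=shot('scene','s9');s,i3=shot('side','d9');print(s['clock'],s['eef_pos'],s['wrist_force'],s['finger_gap'])
cv2.imwrite('pics/c9.png',np.hstack([im[:,:],cv2.resize(i3[120:280,180:340],(240,240)) if 0 else cv2.copyMakeBorder(cv2.resize(i3[120:280,180:340],(240,240)),0,180,0,0,cv2.BORDER_CONSTANT)])[:,:,::-1])
cv2.imwrite('pics/s9b.png',i2[:,:,::-1])
E
```

```text
clock: 10.07
eef_pos: [545.4, 161.5, 94.7]
eef_rot: [3.14, 0.003, 2.957]
wrist_force: [-9.2, 0.7, 13.9]
finger_gap: 27.1
10.175 [545.34907169 161.50365668  94.66053067] [-8.5878216   0.37676183 14.4881225 ] 26.835217506964437
```

View pics/c9.png

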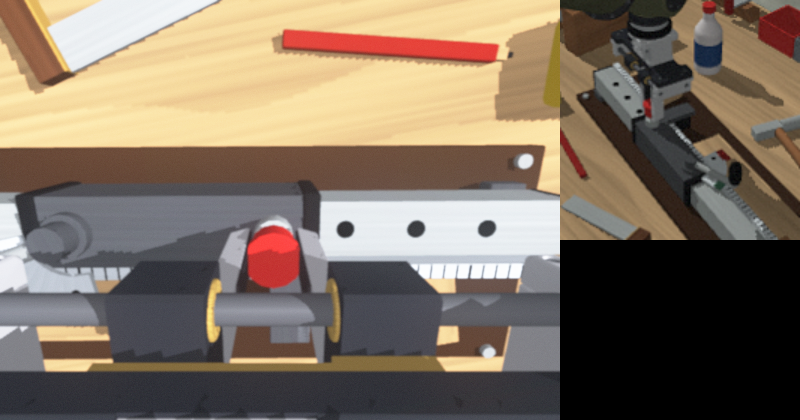

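View pics/s9b.png

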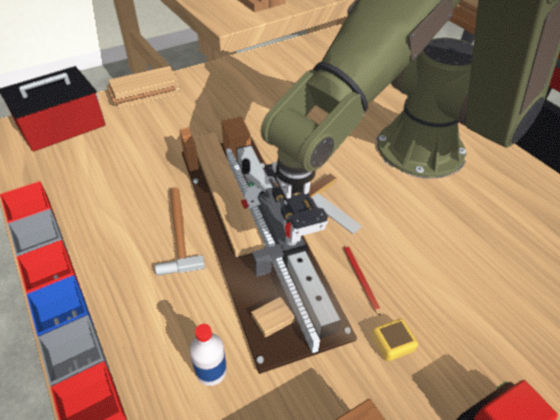

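The pin is seated. Pressing 2 mm further down moved nothing and gave 14 N of reaction, and the knob sits in the fingers exactly as when I gripped it. Three holes remain visible ahead of the section, where there were four. The board, offcut and tools haven't moved.

```bash
python3 - <<'E'
from h import *
i=cv2.imread('pics/s9b.png');cv2.imwrite('pics/s9z.png',cv2.resize(i[110:290,170:340],None,fx=3.3,fy=3.3,interpolation=cv2.INTER_CUBIC))
E
```

```text
(no output)
```

View pics/s9z.png

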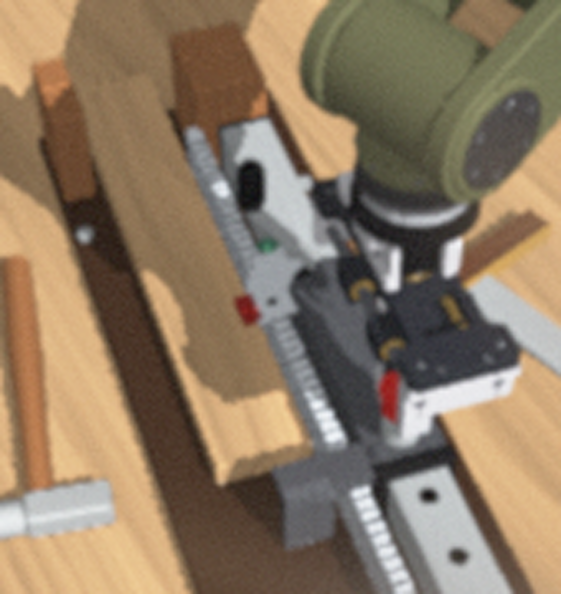

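The lever is still over green. The board's corner stayed at about (237,256) while the stop moved away from it. I'm handing in now.

```bash
python3 -c "
from cell import manip
manip.sign_off();s=manip.read_state();print(s['clock'],s['eef_pos'],s['wrist_force'],s['finger_gap'])"
```

```text
the job is handed in; nothing more can be done
the job is handed in; nothing more can be done
```

The section is now one hole further from the saw guide with the pin home. The job is handed in with the gripper still holding the red knob at 60 N. It took about 10 s of the 45 s allowed.

- **Lever:** I swung it from red to green first. Pushing on past the notch met the end stop at about 10 N, and later pictures show it still on the green mark.
- **Slide:** The knob lifted 13.3 mm, which clears the rail, and I slid the section 51 mm. The extra millimetre fits the 1.5 mm of pin play, because the lever push had moved the section slightly towards the saw guide. The pictures show three holes ahead of the section, where there were four.
- **Pin home:** The tool came back to 94.7 mm, the same height as when it first gripped the knob with the pin home. Pressing 2 mm further down moved nothing and gave about 14 N of reaction. There was also about 9 N sideways at the wrist.
- **Bystanders:** The board's corner was in the same place in the pictures before and after. The offcut, tools and glue bottle also look unmoved.

No check failed. Camera positions disagreed by 2–3 mm at first (up to about 6 mm for the lever knob from the side camera), and I corrected for that from close-up wrist pictures before each grip.

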